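Free the jammed box lid

TASK

In the joiner's workshop a loose wooden lid has dropped crookedly into the open box: it lies askew and sloping, one corner caught under the lip on one long side and the other end up on the opposite rim. Take it by its handle, turn it flat and square inside the box so that its corners come clear of the lips, then lift it out and lay it flat, handle up, in the middle of the cork mat; set it down, do not drop it. Leave the spare lid where it lies.

Things in the scene. Friction and masses are not known exactly. Their poses are not given: they have to be found in the camera images.
- lid: Pale board 170 x 90 x 10 mm, bar handle mid-top 80 x 18 x 36 mm tall; 0.2 kg. Origin: centre of underside; x along board and handle, z out of upper face. Starts sloping 21 deg about the box's x axis, low towards box -y, length turned 55 deg counter-clockwise from box x. Turning it clockwise in its sloping plane about its centre till it lies along the box meets nothing; then level and centre it.
- box: Open wooden box, fixed. Outside 246 (x) x 172 (y) x 58 mm high; walls and floor 8 mm. On both long sides (-y, +y) a lip 18 mm wide, 8 thick, flush with the rim, overhangs the inside: opening 230 x 120 mm. The lid's lowest corner is on the floor 15 mm in under the -y lip; its underside rests on the +y lip's edge. Origin: centre of underside, on the bench; x lengthwise. Left or right of the robot.
- mat: Flat cork mat, 230 (x) x 180 (y) x 4 mm thick, fixed to the bench on the other side of the robot's midline from the box. Origin: centre of its underside, on the bench; z up.
- spare_lid: A spare lid of the same make and size as the jammed one (same axes), lying flat on the bench on the midline between the box and the mat. Not to be moved.
There are look-alikes about, which are no part of the job. Leave any red look-alike of the lid alone.

How it is judged (in metres and radians):
On the way:
1. the lid, inside the box, is flat and lengthwise with it (each within 10 degrees), within 45 mm (lengthwise) and 40 mm (across) of its middle, underside lower than the rim (z of lid in the frame of box below 0.058 m and x of lid in the frame of box between -0.045 and 0.045 m and y of lid in the frame of box between -0.04 and 0.04 m and angle between lid's own z axis and vertical below 0.175 rad and angle between the x axis of lid and the x axis of box, either way round below 0.175 rad), for 0.1 s.
At the end, for the whole second after the job is handed in: The jammed lid lies at rest, flat (within 5 degrees) and handle up, on the cork mat, its centre within 30 mm of the mat's centre, at any heading; the spare lid is within 30 mm of where it was (horizontal distance between lid and mat below 0.03 m and angle between lid's own z axis and vertical below 0.09 rad and height (world z) of lid below 0.012 m and linear speed of lid below 0.02 m/s and distance of spare_lid from where it was at the start of the episode below 0.03 m); the robot touches nothing.
It fails at once if the spare lid is moved by more than 30 mm (distance of spare_lid from where it was at the start of the episode above 0.03 m).
It fails at once if the lid is dropped (falls free of the fingers from more than about 60 mm above the bench) (contact force between the fingers and lid below 0.05 N and height (world z) of lid above 0.05 m and linear speed of lid above 0.5 m/s).
It also fails if it takes over 45 s, if anything falls off the work surface, if the arm or the gripper's body presses on something with over 40 N, if the wrist force passes 120 N, or if a joint passes its speed limit or range.

ROBOT

A 6-joint arm with a two-finger parallel gripper is mounted at the origin on the work surface. World frame = base frame: x ahead of the robot, y to its left, z up, the work surface at z = 0. Lengths are in m, angles in degrees, forces in N, time in s.
With the tool pointing down it reaches from about 0.375 to 0.9 m from the base axis. Payload 3.1 kg.
Tool frame: the origin (TCP) lies at the centre of the arm's flange, where the gripper is bolted on; the fingertips stand 182 mm ahead of it and the grasp point (between the pads) lies bot.grip_point_offset ahead of it (bot.grip_point_offset is the distance from the TCP to the grasp point, in m); x points along the fingers, z is the direction in which the jaws open and shut, and the axes are right-handed (so a half turn about x gives the same grasp; the last joint's range is limited). The gripper opens to 87 mm and grips with 3 to 60 N. Pads are 19 mm wide; open, the fingers measure 117 mm over their backs; the gripper's body (75 mm by 190 mm) begins 51 mm behind the grasp point.
Start: joints at [-80.3, 30.224, 82.088, -0, 67.689, -10.227], TCP at [0.213, -0.588, 0.405] pointing down, gripper open.
Joint ranges: [-176.69, 176.69], [-43.24, 126.21], [12.49, 139.97], [-82, 262], [0, 151.66], [-163.58, 163.58]. Speed limits (degrees/s): [159.86, 159.86, 180, 180, 180, 180].

INTERFACE

Orientations are given as a 3x3 rotation matrix whose columns are the frame's x, y, z axes.
In Python, from rig import bot gives the robot as it stands.
- The arm moves only by the tool step_arm, never from a script. Its argument "motion" is a list that holds one entry, the list of rows, each a list of 7 numbers: the turn, a rotation vector about the world's x, y, z in degrees, then the shift along the world's x, y, z in mm, then the finger opening in mm, from 0 to 87. A call has 1 to 12 rows; each row is the pose to reach, as a shift and turn from the pose commanded when the call began; what a row does not reach only later rows make up. A row lasts 1/12 s, in which the tool goes at most 41.7 mm and 7.16 degrees, less where a joint would pass 70% of its speed; a pose out of reach is approached as far as the arm can. A call with a gripper value outside its range is refused whole. The fingers move at their own pace and stop on an object; the grip force is fixed at half the most. Time passes only in rows, so rows that repeat a pose let the fingers close. It gives the time, the measured TCP pose, the force and the opening at its end, in the units of the state.
- bot.read_state(): the state, without advancing time (a new reading comes with each control period).
- bot.capture(name): name is "side" or "top"; returns a dict with "frame" (384x512x3 uint8, red, green, blue), "range_z" (384x512 float32, m along the optical axis (not along the pixel's ray), 0 where there is no reading), "fx", "fy", "cx", "cy" (pixels), "dist_coeffs" ([k1, k2, p1, p2, k3] as OpenCV has them; the pictures are not rectified), "cam_to_world" (4x4, takes a point from camera to world coordinates). Camera axes: x right, y down, z forward; pixel columns grow to the right and rows downward; lengths in m; the calibration is good to about 2 mm. A picture is of the moment at which its call begins.
- bot.hand_in(): hands the job in, once; it reports no verdict.
The state is a dict: "time_s": time; "joint_positions": joint angles; "qvel": joint speeds; "tau": joint torques, N m; "position": TCP position; "tcp_rot": TCP orientation; "force": force on the tool from outside, world axes, zero at the start; "moment": the same for the moment, N m; "opening": opening from 0.0 (shut) to 1.0 (fully open).
Only numpy, scipy, OpenCV 4.12 (cv2) and the standard library are available. Lean on these libraries where they do the work, as an engineer would, in place of code of your own. Each camera call takes 0.05 s, during which the arm holds its last target.

## Working session

There is one attempt and no reset: what is moved stays moved. The work goes in short steps, Python scripts to look and compute and a tool call to move; the robot and the scene stay as the last step left them, time stands still between calls to the robot, and variables do not carry over. Pictures are saved under pics/ and viewed, and the job is handed in when it is done.

Besides the shell and the picture viewer there is one more tool, called after "Call:" as name([rows], argument=value, ...), one row to a line, values as JSON. step_arm: Moves the arm, as the interface text tells. Its arguments: {"type":"object","properties":{"motion":{"type":"array"}},"required":["motion"]}

```bash
ls; mkdir -p pics; python3 - <<'E'
from rig import bot
import cv2,numpy as np
s=bot.read_state();print(s['time_s'],s['position'],s['tcp_rot'],bot.grip_point_offset,s['opening'])
for n in("top","side"):
    c=bot.capture(n);cv2.imwrite(f"pics/{n}0.png",c["frame"][:,:,::-1]);np.savez(f"{n}0.npz",**c)
    print(n,c["fx"],c["fy"],c["cx"],c["cy"],c["dist_coeffs"],c["cam_to_world"])
E
```

```text
pics
0.0 [ 0.21301044 -0.5872154   0.40376315] [[-3.56042982e-04  9.40111020e-01  3.40868220e-01]
 [ 2.13432676e-03  3.40868180e-01 -9.40108679e-01]
 [-9.99997659e-01  3.92805066e-04 -2.12786783e-03]] 0.1635 1.0031790234594915
top 407.600262131691 407.600262131691 254.5283508999787 187.3170558170449 [0.02806012 0.         0.         0.         0.        ] [[-0.0186974  -0.99693567  0.07595833  0.41604342]
 [-0.99921632  0.02128296  0.03337341  0.00305905]
 [-0.03488776 -0.07527481 -0.99655233  0.99584208]
 [ 0.          0.          0.          1.        ]]
side 445.9219848743465 445.9219848743465 253.34958090270112 185.28960161656659 [0.02039618 0.         0.         0.         0.        ] [[-0.95067252  0.19222556 -0.24345656  0.73743794]
 [ 0.30992596  0.55584745 -0.77134915  0.85516624]
 [-0.01294831 -0.80875395 -0.58800459  0.69152208]
 [ 0.          0.          0.          1.        ]]
```

View pics/top0.png

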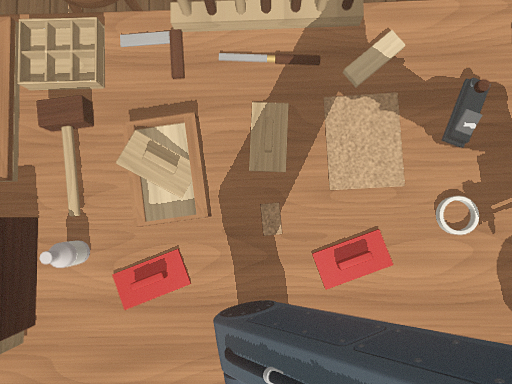

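View pics/side0.png

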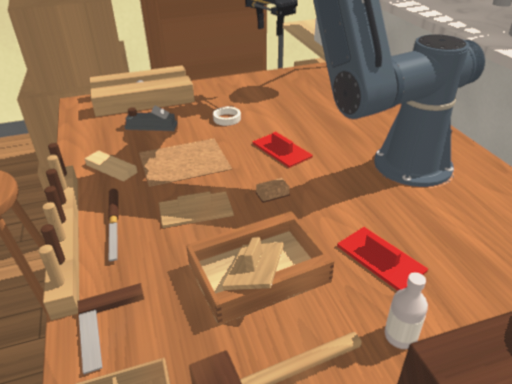

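Top view: the box with the jammed lid is around (168,165), the spare lid at (268,137), the mat at (365,140). There are red look-alikes at (150,278) and (352,258). Next I measure.

```bash
cat > h.py <<'E'
import numpy as np,cv2
def load(f): return dict(np.load(f))
def K(c): return np.array([[c["fx"],0,c["cx"]],[0,c["fy"],c["cy"]],[0,0,1.]])
def rays(c,uv):
    uv=np.asarray(uv,float).reshape(-1,1,2)
    n=cv2.undistortPoints(uv,K(c),c["dist_coeffs"]).reshape(-1,2)
    return np.c_[n,np.ones(len(n))]
def onplane(c,uv,z):
    T=c["cam_to_world"];d=rays(c,uv)@T[:3,:3].T;o=T[:3,3]
    return o+d*((z-o[2])/d[:,2])[:,None]
def cloud(c):
    h,w=c["range_z"].shape
    v,u=np.mgrid[:h,:w]
    r=rays(c,np.c_[u.ravel(),v.ravel()])*c["range_z"].reshape(-1,1)
    T=c["cam_to_world"];return (r@T[:3,:3].T+T[:3,3]).reshape(h,w,3)
def proj(c,P):
    T=np.linalg.inv(c["cam_to_world"]);rv,_=cv2.Rodrigues(T[:3,:3])
    return cv2.projectPoints(np.asarray(P,float).reshape(-1,3),rv,T[:3,3],K(c),c["dist_coeffs"])[0].reshape(-1,2)
E
python3 - <<'E'
from h import *
t=load("top0.npz");s=load("side0.npz")
P=cloud(t)
for uv in [(268,160),(268,137),(365,140),(230,200),(160,155),(150,278),(135,120),(200,150),(180,205)]:
    print(uv,P[uv[1],uv[0]].round(4))
f=t["frame"][:,:,::-1]
cv2.imwrite("pics/topbox.png",cv2.resize(f[90:235,105:225],None,fx=4,fy=4,interpolation=cv2.INTER_CUBIC)[:590])
cv2.imwrite("pics/topmat.png",cv2.resize(f[80:200,235:415],None,fx=4,fy=4,interpolation=cv2.INTER_CUBIC))
f=s["frame"][:,:,::-1]
cv2.imwrite("pics/sidebox.png",cv2.resize(f[205:335,175:345],None,fx=4,fy=4,interpolation=cv2.INTER_CUBIC))
# height map
z=(P[:,:,2]*1000)
m=np.clip((z+5)*2.5,0,255).astype(np.uint8)
cv2.imwrite("pics/hbox.png",cv2.resize(cv2.applyColorMap(m,cv2.COLORMAP_JET)[90:235,105:225],None,fx=4,fy=4,interpolation=cv2.INTER_NEAREST))
E
```

```text
(268, 160) [0.557  0.002  0.0118]
(268, 137) [0.6064 0.0009 0.0473]
(365, 140) [ 0.6014 -0.2349  0.0038]
(230, 200) [4.62e-01 9.71e-02 4.00e-04]
(160, 155) [0.5693 0.2563 0.0497]
(150, 278) [0.2834 0.2805 0.0467]
(135, 120) [0.6661 0.331  0.0039]
(200, 150) [0.58   0.1626 0.0437]
(180, 205) [0.452  0.2189 0.0068]
```

View pics/topbox.png

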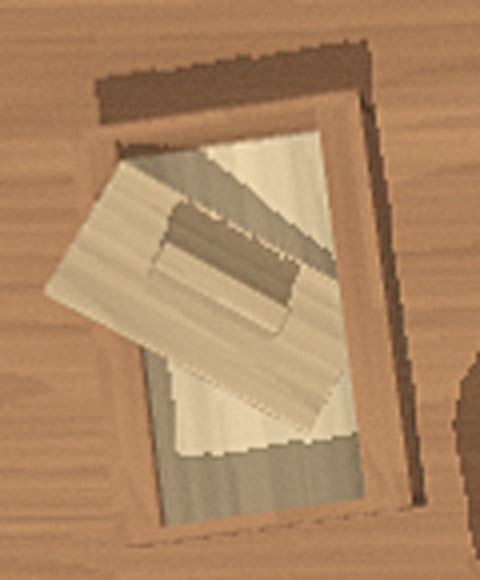

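View pics/sidebox.png

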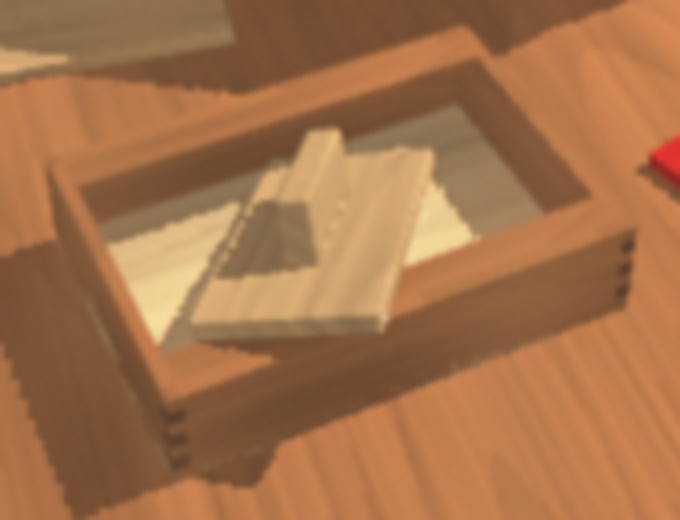

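View pics/hbox.png

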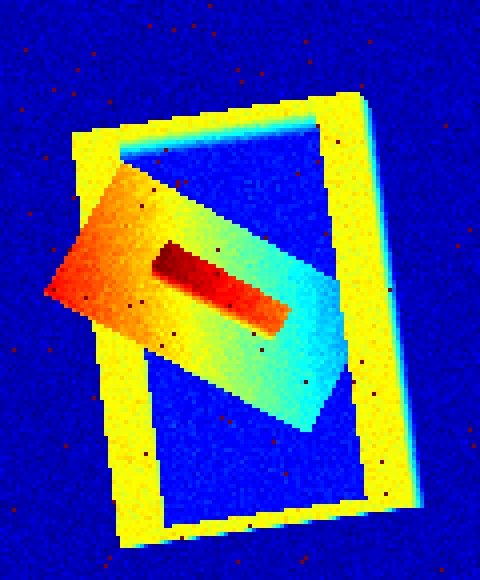

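View pics/topmat.png

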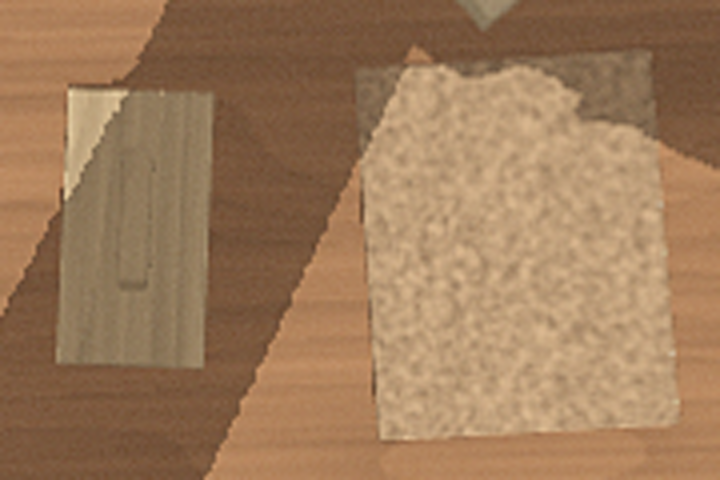

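The height map shows the rim in yellow, about (72..420, 92..547) in the crop. The lid slopes down to the right, with the handle from (165,250) to (285,325). The depth is clean, so I fit from it.

```bash
cat > fit.py <<'E'
from h import *
t=load("top0.npz");P=cloud(t)
reg=P[90:235,105:225].reshape(-1,3)
rim=reg[(reg[:,2]>.052)&(reg[:,2]<.064)]
# lid plane: RANSAC-ish. interior pixels
H,W=P.shape[:2]
poly=np.array([[131,132],[118,161],[182,196],[190,182],[188,160]])
m=np.zeros((H,W),np.uint8);cv2.fillPoly(m,[poly],1);m=cv2.erode(m,np.ones((5,5)))
L=P[m>0]
rng=np.random.default_rng(0);best=0
for _ in range(500):
    a=L[rng.choice(len(L),3,False)];n=np.cross(a[1]-a[0],a[2]-a[0]);
    if np.linalg.norm(n)<1e-5: continue
    n/=np.linalg.norm(n)*np.sign(n[2]);d=(L-a[0])@n
    k=(abs(d)<.002).sum()
    if k>best:best,bn,ba=k,n,a[0]
I=L[abs((L-ba)@bn)<.003];c=I.mean(0);n=np.linalg.svd(I-c)[2][2];n*=np.sign(n[2])
print("lid n",n.round(4),"tilt",np.degrees(np.arccos(n[2])),"az of n",np.degrees(np.arctan2(n[1],n[0])),best,len(L))
d=(reg-c)@n
hd=reg[(abs(d-.036)<.004)&(reg[:,2]>.06)&(np.linalg.norm(reg[:,:2]-c[:2],axis=1)<.06)]
hc=hd.mean(0)
u=np.linalg.svd(hd-hc)[2][0];u*=np.sign(u[0]);u-=n*(u@n);u/=np.linalg.norm(u);v=np.cross(n,u)
a=(hd-hc)@u;b=(hd-hc)@v;
qa=np.percentile(a,[1,99]);qb=np.percentile(b,[2,98]);print("handle len",qa.round(4),"wid",qb.round(4),((hd-c)@n).mean())
top=hc+u*qa.mean()+v*qb.mean()
print("top centre",top.round(4),"u",u.round(4),"heading",np.degrees(np.arctan2(u[1],u[0])))
print("lid origin",(top-n*.046).round(4))
# lid rect from pixels in plane
sel=reg[(abs(d)<.003)&(abs((reg-top)@u)<.1)&(abs((reg-top)@v)<.055)]
r=cv2.minAreaRect(np.float32(np.c_[(sel-top)@u,(sel-top)@v])*1000);print("lid rect",r)
# box rim: exclude lid
rm=rim[(abs((rim-c)@n)>.006)|(abs((rim-top)@u)>.1)]
r=cv2.minAreaRect(np.float32(rm[:,:2])*1000);print("box",r,rm[:,2].mean())
for nm,(x0,x1,y0,y1),z0,z1 in [("spare",(240,300,90,185),.007,.014)]:
    q=P[y0:y1,x0:x1].reshape(-1,3);q=q[(q[:,2]>z0)&(q[:,2]<z1)];print(nm,cv2.minAreaRect(np.float32(q[:,:2])*1000))
f=cv2.GaussianBlur(t["frame"],(5,5),0)
ij=np.array([[324,98],[399,93],[405,185],[330,190]])
cr=onplane(t,ij,.004);print("mat corners",cr.round(3),cr.mean(0))
E
python3 fit.py
```

```text
lid n [ 0.0444 -0.36    0.9319] tilt 21.27009389755603 az of n -82.96669206204564 1204 1932
handle len [-0.0391  0.0377] wid [-0.0088  0.0083] 0.03574676694182675
top centre [0.549  0.2465 0.0847] u [0.4784 0.8266 0.2965] heading 59.93802148350964
lid origin [0.5469 0.263  0.0418]
lid rect ((-7.5783538818359375, -2.0830650329589844), (184.24630737304688, 94.74726104736328), 0.7527207732200623)
box ((535.5335083007812, 243.6844940185547), (246.47071838378906, 172.5262451171875), 6.845510005950928) 0.05843038018609615
spare ((615.3614501953125, -0.058284759521484375), (89.99172973632812, 170.23448181152344), 86.45243072509766)
mat corners [[ 0.709 -0.139  0.004]
 [ 0.715 -0.321  0.004]
 [ 0.49  -0.325  0.004]
 [ 0.481 -0.147  0.004]] [ 0.59857422 -0.2329965   0.004     ]
```

```bash
cat > plan.py <<'E'
from h import *
from scipy.spatial.transform import Rotation as Ro
n=np.array([0.0444,-.36,.9319]);n/=np.linalg.norm(n)
yaw=np.radians(6.85);bx=np.array([np.cos(yaw),np.sin(yaw),0]);by=np.array([-bx[1],bx[0],0]);bc=np.array([.5355,.2437,0])
# idealise n: 21 deg about box x
n0=-np.sin(np.radians(21))*by+np.cos(np.radians(21))*np.array([0,0,1])
u=Ro.from_rotvec(n0*np.radians(55)).apply(bx)
v=np.cross(n0,u)
O=np.array([.5469,.263,.0418])
def Rtool(xd,z): 
    return np.c_[xd,np.cross(z,xd),z]
Rg=Rtool(-n0,-v)
g=.1965
def delta(state_pos,state_R,pos,R):
    rv=np.degrees(Ro.from_matrix(R@np.asarray(state_R).T).as_rotvec());return rv.round(2),((pos-state_pos)*1000).round(1)
E
python3 - <<'E'
from plan import *
from rig import bot
print(n,n0,u,v)
s=bot.read_state()
print(delta(s['position'],s['tcp_rot'],O+n0*(g+.08),Rg))
print(O+n0*(g+.08),O+n0*g)
E
```

```text
[ 0.0443998  -0.35999839  0.93189582] [ 0.04274271 -0.35580985  0.93358043] [0.47827074 0.82769614 0.29355784] [-0.87717168  0.43395674  0.20555141]
(array([20.73, -5.29, 41.43]), array([ 345.7,  751.9, -104. ]))
[0.55871836 0.16461858 0.29993499] [0.55529894 0.19308336 0.22524855]
```

Call:
step_arm([
  [[0, 0, 3, 15, 32, 0, 40], [0, 0, 6, 30, 65, 0, 40], [0, 0, 10, 45, 98, 0, 40], [0, 0, 14, 60, 130, 0, 40], [0, 0, 18, 75, 163, 0, 40], [0, 0, 22, 90, 196, 0, 40], [0, 0, 26, 105, 228, 0, 40], [0, 0, 30, 120, 261, 0, 40], [0, 0, 34, 135, 294, 0, 40], [0, 0, 37, 150, 326, 0, 40], [0, 0, 40, 165, 359, 0, 40], [0, 0, 41, 180, 391, 0, 40]],
])

```text
time_s: 1.1
position: [0.3932, -0.1947, 0.4046]
tcp_rot: [[-0.0, 0.484, 0.875], [0.001, 0.875, -0.484], [-1.0, 0.0, -0.001]]
force: [1.2, -0.6, 0.0]
opening: 0.463
```

```bash
python3 - <<'E'
from plan import *
from rig import bot
s=bot.read_state()
print(delta(s['position'],s['tcp_rot'],O+n0*(g+.08),Rg),s['joint_positions'])
E
```

```text
(array([20.84,  2.33,  0.81]), array([ 165.5,  359.3, -104.7])) [-4.09954156e+01  1.59336119e+01  1.07655627e+02  6.25260746e-03
  5.64495692e+01 -1.20247375e+01]
```

Call:
step_arm([
  [[2, 0, 0, 15, 32, -5, 40], [4, 0, 0, 30, 65, -10, 40], [6, 1, 0, 45, 98, -20, 40], [8, 1, 0, 60, 130, -30, 40], [10, 1, 0, 75, 163, -40, 40], [12, 1, 0, 90, 196, -50, 40], [14, 2, 1, 105, 228, -60, 40], [16, 2, 1, 120, 261, -70, 40], [18, 2, 1, 135, 294, -80, 40], [20, 2, 1, 150, 326, -93, 40], [20.8, 2.3, 0.8, 160, 348, -100, 40], [20.8, 2.3, 0.8, 165.5, 359.3, -104.7, 40]],
])

```text
time_s: 2.1
position: [0.559, 0.1652, 0.2986]
tcp_rot: [[-0.044, 0.478, 0.877], [0.355, 0.828, -0.434], [-0.934, 0.293, -0.206]]
force: [-0.7, -0.9, -0.1]
opening: 0.455
```

```bash
python3 - <<'E'
from plan import *
from rig import bot
s=bot.read_state()
print(delta(s['position'],s['tcp_rot'],O+n0*(g+.08),Rg),s['joint_positions'],s['force'])
print(delta(s['position'],s['tcp_rot'],O+n0*(g),Rg))
c=bot.capture("side");cv2.imwrite("pics/s1.png",c["frame"][:,:,::-1])
E
```

```text
(array([ 0.03, -0.07, -0.01]), array([-0.3, -0.6,  1.3])) [ 1.05909432 35.4079009  94.73693698 25.76045361 55.00754288 13.31846723] [-0.71358593 -0.90811981 -0.12038944]
(array([ 0.03, -0.07, -0.01]), array([ -3.7,  27.8, -73.3]))
```

View pics/s1.png

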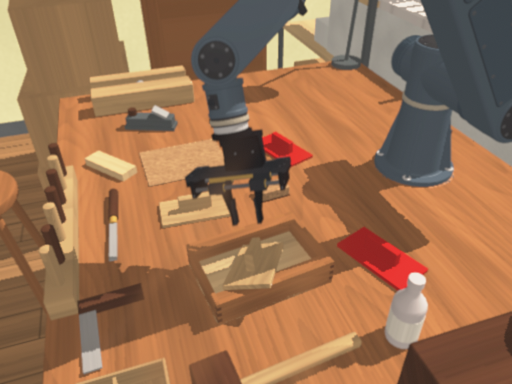

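The gripper is lined up with the handle, its fingers at about (232,205) and (258,205), above the lid at (255,262). I descend along the lid normal, then close.

Call:
step_arm([
  [[0, 0, 0, -0.5, 4, -10, 40], [0, 0, 0, -1, 8, -21, 40], [0, 0, 0, -1.5, 12, -32, 40], [0, 0, 0, -2, 16, -43, 40], [0, 0, 0, -2.7, 20, -54, 40], [0, 0, 0, -3.2, 24, -64, 40], [0, 0, 0, -3.6, 27, -71, 40], [0, 0, 0, -3.7, 28, -73.5, 40], [0, 0, 0, -3.7, 28, -73.5, 40]],
])

```text
time_s: 2.9
position: [0.5545, 0.191, 0.2256]
tcp_rot: [[-0.043, 0.48, 0.876], [0.355, 0.827, -0.436], [-0.934, 0.292, -0.206]]
force: [-0.5, 0.3, -0.3]
opening: 0.458
```

```bash
python3 - <<'E'
from plan import *
from rig import bot
s=bot.read_state()
print(delta(s['position'],s['tcp_rot'],O+n0*g,Rg),s['force'],s['time_s'])
c=bot.capture("side");cv2.imwrite("pics/s2.png",cv2.resize(c["frame"][170:335,175:345,::-1],None,fx=3.6,fy=3.6,interpolation=cv2.INTER_CUBIC))
E
```

```text
(array([ 0.08, -0.08,  0.1 ]), array([ 0.8,  2.1, -0.4])) [-0.53908062  0.28165205 -0.2976524 ] 2.9
```

View pics/s2.png

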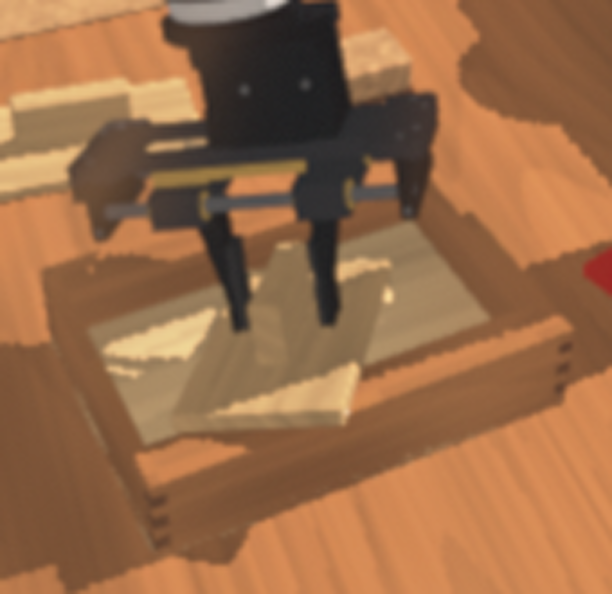

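The fingers straddle the handle (tips about (240,325) and (328,322) in the crop). Closing.

Call:
step_arm([
  [[0, 0, 0, 0, 0, 0, 0], [0, 0, 0, 0, 0, 0, 0], [0, 0, 0, 0, 0, 0, 0], [0, 0, 0, 0, 0, 0, 0], [0, 0, 0, 0, 0, 0, 0], [0, 0, 0, 0, 0, 0, 0], [0, 0, 0, 0, 0, 0, 0]],
])

```text
time_s: 3.53
position: [0.5549, 0.1906, 0.2269]
tcp_rot: [[-0.041, 0.48, 0.876], [0.355, 0.827, -0.436], [-0.934, 0.293, -0.204]]
force: [-0.2, -0.7, 2.9]
opening: 0.206
```

```bash
python3 - <<'E'
from plan import *
from rig import bot
s=bot.read_state()
print(delta(s['position'],s['tcp_rot'],O+n0*g,Rg),s['force'],s['time_s'],s['joint_positions'])
# turn plan, relative to assumed current commanded pose = O+n0*g,Rg
z=np.array([0,0,1.])
for k in (0,14,27,41,55):
    f=k/55
    R=Ro.from_rotvec(-n0*np.radians(k))
    print("turn",k,R.as_rotvec(degrees=True).round(2),((n0*.004*min(1,4*f)-bx*.010*min(1,2*f))*1000).round(1))
# final: level, centered, underside z=.036
Ot=bc+z*.038
Rf=np.c_[-z,np.cross(-by*-1,-z),by]
# tool z after turn = -v rotated -> -by(sloped); level: -by
Rf=Rtool(-z,-by)
print(delta(O+n0*g,Rg,Ot+z*g,Rf))
E
```

```text
(array([0.06, 0.04, 0.13]), array([ 0.4,  2.4, -1.7])) [-0.24587707 -0.66863475  2.90068237] 3.5333 [ 3.64432242 42.04730225 96.4004364  29.38777468 46.63699245 10.56603913]
turn 0 [-0.  0. -0.] [ 0. -0.  0.]
turn 14 [ -0.6    4.98 -13.07] [-4.9 -2.   3.7]
turn 27 [ -1.15   9.61 -25.21] [-9.6 -2.6  3.7]
turn 41 [ -1.75  14.59 -38.28] [-9.8 -2.6  3.7]
turn 55 [ -2.35  19.57 -51.35] [-9.8 -2.6  3.7]
(array([-20.42,   7.7 , -54.36]), array([-19.8,  50.6,   9.3]))
```

Call:
step_arm([
  [[0, 0, 0, 0, -0.7, 2, 0], [0, 0, 0, 0, -1.4, 3.7, 0], [-0.2, 1.8, -4.7, -2, -1.8, 3.7, 0], [-0.4, 3.6, -9.3, -4, -2, 3.7, 0], [-0.6, 5.3, -14, -6, -2.2, 3.7, 0], [-0.85, 7.1, -18.7, -8, -2.4, 3.7, 0], [-1.1, 8.9, -23.3, -9.8, -2.6, 3.7, 0], [-1.3, 10.7, -28, -9.8, -2.6, 3.7, 0], [-1.5, 12.5, -32.7, -9.8, -2.6, 3.7, 0], [-1.7, 14.2, -37.3, -9.8, -2.6, 3.7, 0], [-1.9, 16, -42, -9.8, -2.6, 3.7, 0], [-2.1, 17.8, -46.7, -9.8, -2.6, 3.7, 0]],
])

```text
time_s: 4.53
position: [0.5448, 0.1881, 0.2299]
tcp_rot: [[-0.043, 0.981, 0.191], [0.355, 0.194, -0.915], [-0.934, 0.028, -0.356]]
force: [-0.1, 0.5, -1.8]
opening: 0.207
```

```bash
python3 - <<'E'
from plan import *
from rig import bot
s=bot.read_state()
R=Ro.from_rotvec(-n0*np.radians(55)).as_matrix()@Rg
print(s['force'],s['moment'],s['joint_positions'],s['opening'])
z=np.array([0,0,1.])
print(delta(s['position'],s['tcp_rot'],O+n0*g+np.array([-9.8,-2.6,3.7])/1000,R))
print(delta(s['position'],s['tcp_rot'],bc+z*(.038+g),Rtool(-z,-by)))
for n in("top","side"):
    c=bot.capture(n);cv2.imwrite(f"pics/{n}3.png",c["frame"][:,:,::-1])
E
```

```text
[-0.05711544  0.48919097 -1.83317144] [-0.34411298 -0.09048696 -0.04776815] [ 3.45267038 41.29431658 97.86070832 29.60376226 46.199864   60.25270145] 0.20744277695948435
(array([-0.12,  1.6 , -4.34]), array([ 0.7,  2.4, -1. ]))
(array([-20.87,  -1.71,  -4.58]), array([-9.3, 55.6,  4.6]))
```

View pics/side3.png

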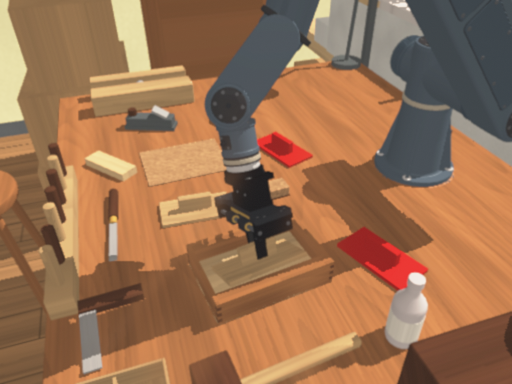

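View pics/top3.png

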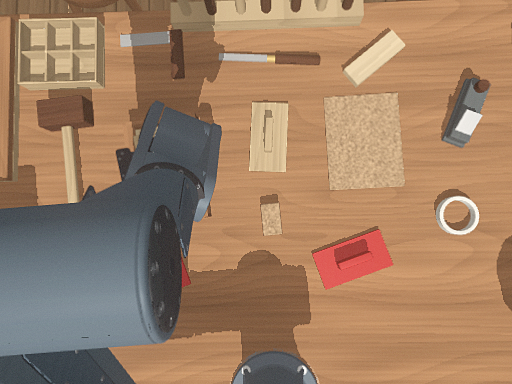

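The lid now lies lengthwise in the box (side view around (255,262)). Now I level and centre it.

```bash
python3 - <<'E'
from plan import *
from scipy.spatial.transform import Slerp
from rig import bot
s=bot.read_state();p=s['position'];R0=Ro.from_matrix(s['tcp_rot'])
z=np.array([0,0,1.])
R1=Ro.from_matrix(Rtool(-z,-by));sl=Slerp([0,1],Ro.concatenate([R0,R1]))
c0=p+R0.apply([g,0,0]);c1=bc+z*.038
print(c0)
for f in np.linspace(0,1,8)[1:]:
    R=sl(f);q=c0+(c1-c0)*f-R.apply([g,0,0])
    print((R*R0.inv()).as_rotvec(degrees=True).round(1),((q-p)*1000).round(1))
E
```

```text
[0.53633471 0.25779225 0.04641952]
[-3.  -0.2 -0.7] [-1.7  7.5  2.2]
[-6.  -0.5 -1.4] [-3.2 15.3  3.9]
[-8.9 -0.7 -2.1] [-4.7 23.1  5.1]
[-11.9  -0.9  -2.8] [-6.  31.1  5.8]
[-14.9  -1.2  -3.5] [-7.3 39.2  5.9]
[-17.9  -1.4  -4.1] [-8.4 47.4  5.5]
[-20.9  -1.7  -4.8] [-9.4 55.6  4.6]
```

Call:
step_arm([
  [[-3, -0.2, -0.7, -1.7, 7.5, 2.2, 0], [-6, -0.5, -1.4, -3.2, 15.3, 3.9, 0], [-8.9, -0.7, -2.1, -4.7, 23.1, 5.1, 0], [-11.9, -0.9, -2.8, -6, 31.1, 5.8, 0], [-14.9, -1.2, -3.5, -7.3, 39.2, 5.9, 0], [-17.9, -1.4, -4.1, -8.4, 47.4, 5.5, 0], [-20.9, -1.7, -4.8, -9.4, 55.6, 4.6, 0], [-20.9, -1.7, -4.8, -9.4, 55.6, 4.6, 0], [-20.9, -1.7, -4.8, -9.4, 55.6, 4.6, 0], [-20.9, -1.7, -4.8, -9.4, 55.6, 4.6, 0]],
])

```text
time_s: 5.47
position: [0.5355, 0.2435, 0.2347]
tcp_rot: [[0.0, 0.993, 0.121], [0.001, 0.121, -0.993], [-1.0, 0.0, -0.001]]
force: [-0.3, -0.7, -2.8]
opening: 0.204
```

```bash
python3 - <<'E'
from plan import *
from rig import bot
s=bot.read_state();z=np.array([0,0,1.])
print(delta(s['position'],s['tcp_rot'],bc+z*(.038+g),Rtool(-z,-by)),s['force'],s['joint_positions'],s['time_s'])
for n in("top","side"):
    c=bot.capture(n);np.savez(f"{n}4.npz",**c)
    x0,x1,y0,y1=(105,225,90,235) if n=="top" else (175,345,170,335)
    cv2.imwrite(f"pics/{n}4.png",cv2.resize(c["frame"][y0:y1,x0:x1,::-1],None,fx=3.6,fy=3.6,interpolation=cv2.INTER_CUBIC))
E
```

```text
(array([-0.04,  0.02, -0.1 ]), array([-0. ,  0.2, -0.2])) [-0.30678526 -0.7456463  -2.82784541] [1.35664713e+01 4.09991995e+01 9.47084066e+01 5.11566324e-02
 4.42605832e+01 9.65807441e+01] 5.4667
```

View pics/side4.png

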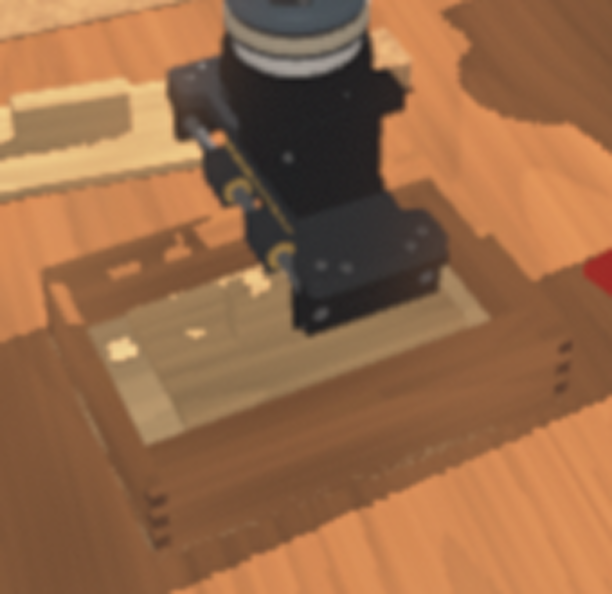

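View pics/top4.png

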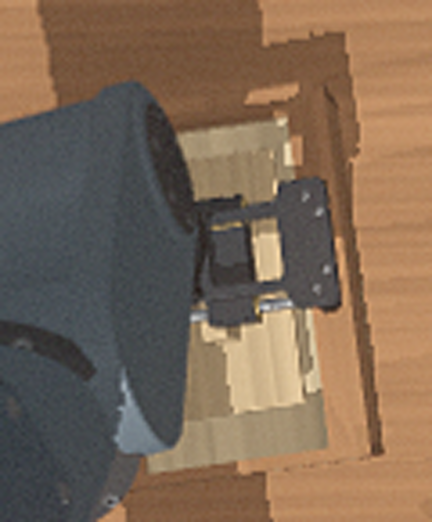

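The lid is flat and square in the box. In the side crop it spans roughly (120..470, 265..430). I check that with depth.

```bash
python3 - <<'E'
from plan import *
B=np.c_[bx,by,[0,0,1]]
for n in("top","side"):
    q=(cloud(load(n+"4.npz")).reshape(-1,3)-bc)@B
    m=(abs(q[:,0])<.1)&(abs(q[:,1])<.055)&(q[:,2]>.03)&(q[:,2]<.062)
    L=q[m];c=np.median(L,0)
    for _ in range(3):
        k=np.linalg.svd(L-L.mean(0),full_matrices=False)[2][2];k*=np.sign(k[2]);L=L[abs((L-L.mean(0))@k)<.004] if _<2 else L
    print(n,len(L),"normal(box)",k.round(3),"mean",L.mean(0).round(4),"x",np.percentile(L[:,0],[.5,99.5]).round(4),"y",np.percentile(L[:,1],[.5,99.5]).round(4))
E
```

```text
top 1144 normal(box) [0.001 0.003 1.   ] mean [-0.016  -0.0148  0.046 ] x [-0.0828  0.0857] y [-0.0455  0.0318]
side 1635 normal(box) [0.001 0.002 1.   ] mean [0.0287 0.0153 0.0452] x [-0.0796  0.0888] y [-0.0436  0.0461]
```

The lid is level and centred (x +2 mm, y about 0, underside about 36 mm). Lifting it out.

Call:
step_arm([
  [[0, 0, 0, 0, 0, 5, 0], [0, 0, 0, 0, 0, 12, 0], [0, 0, 0, 0, 0, 22, 0], [0, 0, 0, 0, 0, 34, 0], [0, 0, 0, 0, 0, 46, 0], [0, 0, 0, 0, 0, 58, 0], [0, 0, 0, 0, 0, 70, 0], [0, 0, 0, 0, 0, 84, 0], [0, 0, 0, 0, 0, 98, 0], [0, 0, 0, 0, 0, 112, 0], [0, 0, 0, 0, 0, 124, 0], [0, 0, 0, 0, 0, 130, 0]],
])

```text
time_s: 6.57
position: [0.5358, 0.2439, 0.368]
tcp_rot: [[0.006, 0.993, 0.12], [0.001, 0.12, -0.993], [-1.0, 0.006, -0.0]]
force: [-0.3, 1.0, -2.4]
opening: 0.204
```

Call:
step_arm([
  [[0, 0, 0, 2, -12, 0, 0], [0, 0, 0, 4, -30, 0, 0], [0, 0, 0, 7, -52, 0, 0], [0, 0, 0, 10, -74, 0, 0], [0, 0, 0, 13, -96, 0, 0], [0, 0, 0, 16, -118, 0, 0], [0, 0, 0, 19, -140, 0, 0], [0, 0, 0, 22, -162, 0, 0], [0, 0, 0, 25, -184, 0, 0], [0, 0, 0, 28, -206, 0, 0], [0, 0, 0, 31, -225, 0, 0], [0, 0, 0, 32, -238, 0, 0]],
])

```text
time_s: 7.57
position: [0.5676, 0.0032, 0.3645]
tcp_rot: [[0.001, 0.993, 0.118], [-0.001, 0.118, -0.993], [-1.0, 0.001, 0.001]]
force: [0.1, 0.2, -2.6]
opening: 0.2
```

Call:
step_arm([
  [[0, 0, 0, 2, -12, 0, 0], [0, 0, 0, 4, -30, 0, 0], [0, 0, 0, 7, -52, 0, 0], [0, 0, 0, 10, -74, 0, 0], [0, 0, 0, 13, -96, 0, 0], [0, 0, 0, 16, -118, 0, 0], [0, 0, 0, 19, -140, 0, 0], [0, 0, 0, 22, -162, 0, 0], [0, 0, 0, 25, -184, 0, 0], [0, 0, 0, 28, -206, 0, 0], [0, 0, 0, 30, -225, 0, 0], [0, 0, 0, 31, -238, 0, 0]],
])

```text
time_s: 8.57
position: [0.5987, -0.2342, 0.3646]
tcp_rot: [[0.001, 0.993, 0.119], [-0.001, 0.119, -0.993], [-1.0, 0.001, 0.001]]
force: [0.8, 0.3, -3.1]
opening: 0.204
```

```bash
python3 - <<'E'
from plan import *
from rig import bot
s=bot.read_state()
print(s['position'],s['tcp_rot'].round(3),s['force'],s['opening'],s['joint_positions'],s['time_s'])
for n in("top","side"):
    c=bot.capture(n);np.savez(f"{n}5.npz",**c)
    cv2.imwrite(f"pics/{n}5.png",c["frame"][:,:,::-1])
q=cloud(load("side5.npz")).reshape(-1,3)
p=s['position'];R=s['tcp_rot'];q=(q-p)@R   # x down, z jaws
m=(q[:,0]>.17)&(q[:,0]<.21)&(abs(q[:,1])<.1)&(abs(q[:,2])<.06)
L=q[m];print(np.median(L,0),np.percentile(L[:,0],[2,25,50,75,98]),np.percentile(L[:,1],[1,99]),np.percentile(L[:,2],[1,99]))
E
```

```text
[ 0.5986721  -0.23423768  0.36457131] [[ 0.001  0.993  0.119]
 [-0.001  0.119 -0.993]
 [-1.     0.001  0.001]] [ 0.84421787  0.2949725  -3.07571217] 0.20423232853673234 [-3.13132613e+01  3.41317523e+01  8.16450178e+01  1.12124987e-02
  6.41420326e+01  5.18402225e+01] 8.5667
[ 0.18985768  0.01322384 -0.01509764] [0.17168502 0.18868417 0.18985768 0.19112161 0.19839483] [-0.07821816  0.08896072] [-0.04620708  0.04259217]
```

View pics/side5.png

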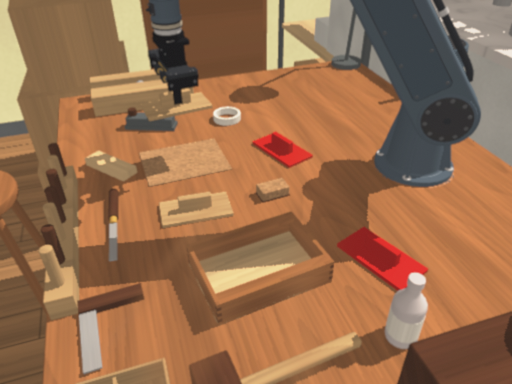

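View pics/top5.png

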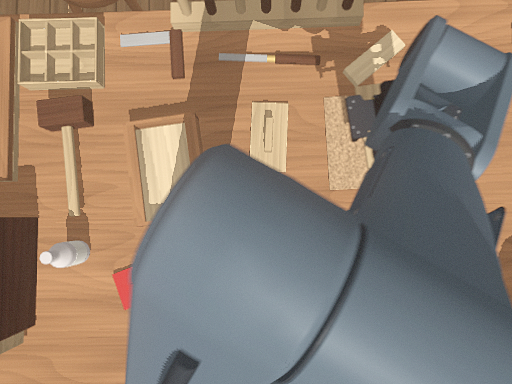

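The lid hangs level in the grip (side view about (180,105)), and the spare lid is untouched at (195,208). By depth, the underside is 200 mm below the TCP, so contact should come at TCP z of about 0.204. Next I check the mat centre in the side view and lower.

```bash
python3 - <<'E'
from h import *
s=load("side5.npz")
c=onplane(s,[[141,155],[217,142],[230,167],[147,183]],.004);print(c.round(3),c.mean(0))
E
```

```text
[[ 0.715 -0.296  0.004]
 [ 0.488 -0.295  0.004]
 [ 0.487 -0.15   0.004]
 [ 0.716 -0.149  0.004]] [ 0.60156976 -0.22240556  0.004     ]
```

Call:
step_arm([
  [[0, 0, 0, 0, 0, -6, 0], [0, 0, 0, 0, 0, -16, 0], [0, 0, 0, 0, 0, -30, 0], [0, 0, 0, 0, 0, -46, 0], [0, 0, 0, 0, 0, -62, 0], [0, 0, 0, 0, 0, -78, 0], [0, 0, 0, 0, 0, -94, 0], [0, 0, 0, 0, 0, -110, 0], [0, 0, 0, 0, 0, -124, 0], [0, 0, 0, 0, 0, -136, 0], [0, 0, 0, 0, 0, -145, 0], [0, 0, 0, 0, 0, -150, 0]],
])

```text
time_s: 9.67
position: [0.5983, -0.2311, 0.2131]
tcp_rot: [[-0.001, 0.993, 0.121], [0.001, 0.121, -0.993], [-1.0, -0.001, -0.001]]
force: [-0.2, -0.0, -2.6]
opening: 0.205
```

Call:
step_arm([
  [[0, 0, 0, 0, 0, -1.5, 0], [0, 0, 0, 0, 0, -3, 0], [0, 0, 0, 0, 0, -4.5, 0], [0, 0, 0, 0, 0, -6, 0], [0, 0, 0, 0, 0, -7, 0], [0, 0, 0, 0, 0, -8, 0], [0, 0, 0, 0, 0, -8, 0]],
])

```text
time_s: 10.25
position: [0.5986, -0.2323, 0.207]
tcp_rot: [[0.001, 0.993, 0.12], [-0.0, 0.12, -0.993], [-1.0, 0.001, 0.0]]
force: [-0.6, -0.5, -1.9]
opening: 0.203
```

Call:
step_arm([
  [[0, 0, 0, 0, 0, -1, 0], [0, 0, 0, 0, 0, -2, 0], [0, 0, 0, 0, 0, -3, 0], [0, 0, 0, 0, 0, -3, 0]],
])

```text
time_s: 10.58
position: [0.5986, -0.2322, 0.2036]
tcp_rot: [[0.001, 0.993, 0.12], [-0.0, 0.12, -0.993], [-1.0, 0.001, 0.0]]
force: [0.1, -0.3, -3.5]
opening: 0.203
```

Not yet clearly in contact, so I keep lowering in 1 mm steps.

Call:
step_arm([
  [[0, 0, 0, 0, 0, -1, 0], [0, 0, 0, 0, 0, -1, 0], [0, 0, 0, 0, 0, -1, 0]],
])

```text
time_s: 10.83
position: [0.5987, -0.2322, 0.2032]
tcp_rot: [[0.001, 0.993, 0.12], [-0.0, 0.12, -0.993], [-1.0, 0.001, 0.001]]
force: [-1.1, 0.2, 1.4]
opening: 0.209
```

```bash
python3 - <<'E'
from h import *
from rig import bot
s=bot.read_state();print(s['position'],s['force'],s['moment'])
c=bot.capture("side");np.savez("side6.npz",**c)
cv2.imwrite("pics/side6.png",cv2.resize(c["frame"][60:220,100:270,::-1],None,fx=3.6,fy=3.6,interpolation=cv2.INTER_CUBIC))
q=cloud(c).reshape(-1,3)
m=(abs(q[:,0]-.6)<.08)&(abs(q[:,1]+.23)<.04)&(q[:,2]<.035)&(q[:,2]>.0);print(np.percentile(q[m,2],[5,25,50,75,95]),m.sum())
E
```

```text
[ 0.59866266 -0.23222888  0.20323134] [-1.14915964  0.1826133   1.37711414] [ 0.13372966  0.16694888 -0.01348188]
[0.00829316 0.01251018 0.01358798 0.01525711 0.03019266] 811
```

View pics/side6.png

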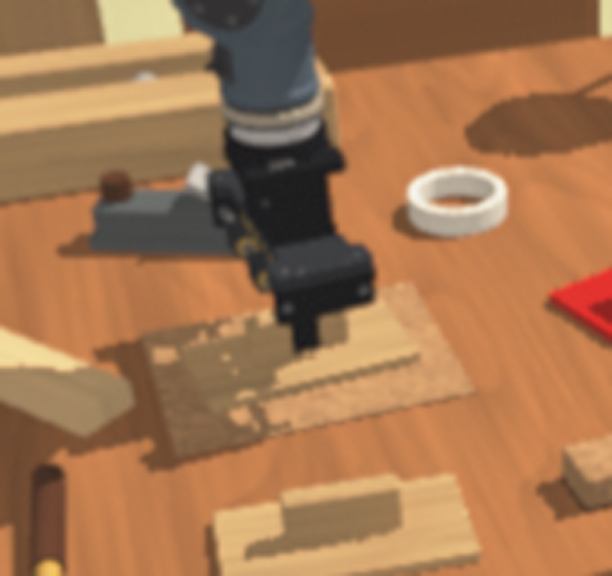

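The force rose by about 4 N and the board top sits at 13.6 mm (14 expected), so the lid is on the mat. Release, then retreat straight up.

Call:
step_arm([
  [[0, 0, 0, 0, 0, 0, 45], [0, 0, 0, 0, 0, 0, 45], [0, 0, 0, 0, 0, 0, 45], [0, 0, 0, 0, 0, 0, 45], [0, 0, 0, 0, 0, 0, 45]],
])

```text
time_s: 11.3
position: [0.5987, -0.2323, 0.2029]
tcp_rot: [[0.002, 0.993, 0.12], [-0.0, 0.12, -0.993], [-1.0, 0.002, 0.001]]
force: [0.0, -0.2, -0.1]
opening: 0.473
```

Call:
step_arm([
  [[0, 0, 0, 0, 0, 5, 45], [0, 0, 0, 0, 0, 15, 45], [0, 0, 0, 0, 0, 28, 45], [0, 0, 0, 0, 0, 45, 45], [0, 0, 0, 0, 0, 65, 45], [0, 0, 0, 0, 0, 85, 45], [0, 0, 0, 0, 0, 105, 45], [0, 0, 0, 0, 0, 125, 45], [0, 0, 0, 0, 0, 145, 45], [0, 0, 0, 0, 0, 160, 45], [0, 0, 0, 0, 0, 170, 45], [0, 0, 0, 0, 0, 170, 45]],
])

```text
time_s: 12.3
position: [0.5992, -0.2325, 0.3768]
tcp_rot: [[0.007, 0.993, 0.12], [-0.004, 0.12, -0.993], [-1.0, 0.007, 0.005]]
force: [0.2, -0.5, 0.9]
opening: 0.514
```

```bash
python3 - <<'E'
from h import *
from rig import bot
s=bot.read_state();print(s['position'],s['force'],s['opening'],s['time_s'])
for n in ("side","top"):
    c=bot.capture(n);np.savez(n+"7.npz",**c);cv2.imwrite(f"pics/{n}7.png",c["frame"][:,:,::-1])
c=load("side7.npz");q=cloud(c).reshape(-1,3)
m=(abs(q[:,0]-.6)<.13)&(abs(q[:,1]+.23)<.1)&(q[:,2]<.018)&(q[:,2]>.0095);L=q[m]
print(m.sum(),L[:,2].mean(),cv2.minAreaRect(np.float32(L[:,:2])*1000));k=np.linalg.svd(L-L.mean(0),full_matrices=False)[2][2];print(k)
m=(abs(q[:,0]-.6)<.13)&(abs(q[:,1]+.23)<.1)&(q[:,2]<.06)&(q[:,2]>.044);print("handle",m.sum(),cv2.minAreaRect(np.float32(q[m,:2])*1000))
q=cloud(c).reshape(-1,3);m=(abs(q[:,0]-.615)<.12)&(abs(q[:,1])<.08)&(q[:,2]<.014)&(q[:,2]>.007);print("spare",cv2.minAreaRect(np.float32(q[m,:2])*1000))
q0=cloud(load("side0.npz")).reshape(-1,3);m=(abs(q0[:,0]-.615)<.12)&(abs(q0[:,1])<.08)&(q0[:,2]<.014)&(q0[:,2]>.007);print("spare0",cv2.minAreaRect(np.float32(q0[m,:2])*1000))
E
```

```text
[ 0.59916883 -0.23245971  0.37681638] [ 0.16890629 -0.53827337  0.89877495] 0.5137407342951669 12.3
826 0.013322351132015027 ((602.925048828125, -229.57232666015625), (170.8986053466797, 96.82868194580078), 6.925421237945557)
[-1.14361497e-04  4.32482572e-03  9.99990641e-01]
handle 130 ((603.1632080078125, -230.43560791015625), (78.8507308959961, 25.52741241455078), 8.761944770812988)
spare ((617.3826904296875, 1.747100830078125), (94.73529815673828, 169.14158630371094), 86.47016906738281)
spare0 ((617.2980346679688, 1.9457244873046875), (94.82966613769531, 169.92738342285156), 86.16395568847656)
```

View pics/side7.png

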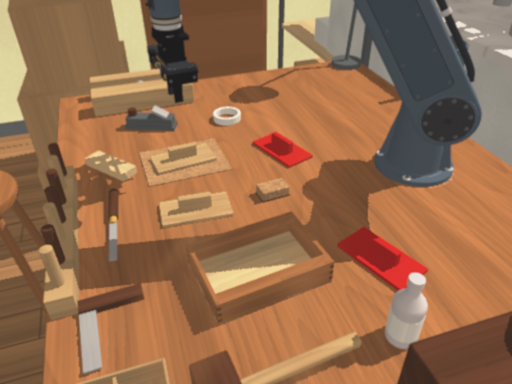

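The lid lies flat, handle up, in the middle of the mat at (185,158). The spare lid at (195,208) has not moved and the gripper is clear. Handing in.

```bash
python3 -c "
from rig import bot
print(bot.hand_in())"
```

```text
the job is handed in; nothing more can be done
None
```

The jammed lid is out of the box and lying flat, handle up, near the middle of the cork mat. The job was handed in at about 12.4 s; `hand_in` reports no verdict.

**What I did:** I gripped the lid by its handle along its slope and turned it 55° clockwise in its sloping plane. I then levelled and centred it in the box, lifted it straight out, set it down on the mat under contact force, and withdrew upwards.

**Last checks:**
- **In the box:** the lid's tilt was under 0.5°. It was about 2 mm off centre lengthwise, with the underside at about 36 mm against a rim at 58 mm. It was held there for more than 0.1 s.
- **On the mat:** the lid is at about (0.603, -0.230), against a mat centre of about (0.599, -0.233). Its tilt is about 0.25°, and its top face measured 13.3 mm high (14 mm expected).
- **Spare lid:** it measured the same as at the start, to within 0.3 mm.
- **Robot:** the gripper is open and about 170 mm above the lid, touching nothing.

**One disagreement:** a late side-view reading put the mat's centre about 10 mm away in y. The arm and lid were partly hiding the far edge then, so I used the top-view value. Either way the lid is within the 30 mm limit.

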